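# Turn the parts carousel and fit the pipe sleeve on the base plate

## Task

Turn the carousel tray by its grip bar until the tall round pipe sleeve stands at the front, in line with the pointer on the carousel base and clear of the rod guard. Only then take the sleeve out, and set it down (do not drop it) upright on the steel base plate, over the locating pin and flat on the plate. Leave the other parts standing in the tray.

Things in the scene. Friction and masses are not known exactly. Their poses are not given: they have to be found in the camera images.
- sleeve: The tall round pipe sleeve: plain steel tube open at both ends, 46 mm outside diameter, 34 mm bore, 50 mm tall, 0.16 to 0.3 kg. Stands upright in a tray compartment 105 mm from the carousel's axis, at the start 55 to 90 degrees round from the front on either side, by the end of the rod guard. Origin: centre of its underside; z along its axis.
- carousel: Fixed grey carousel base, a 320 mm disc 20 mm high. Origin: on the turning axis at table height; -x is the front, where a 16 mm wide pointer tab sticks out to 197 mm, roughly towards the robot. A fixed guard of two 6 mm rods, 88 and 122 mm from the axis, tops at 109 mm over the table, runs round the back and leaves 62 degrees either side of the pointer open; its legs stand 154 mm from the axis.
- tray (a joint): Turn of the tray (black floor, steel dividers), rad, counterclockwise from above, 0 at start. 292 mm across, five equal compartments: floor 30 mm over the table, dividers and rim up to 43 mm; parts stand loosely over stubs 23 mm wide, 8 mm high and turn with it. Turns either way, 0.12 N m friction, stays where left. The sleeve is in front within 25 mm of the line from axis through pointer.
- handle (a point): Centre of the aluminium grip bar on the tray's hub, on the turning axis, 107 mm above the table. The bar is 70 mm long along this point's x axis, 16 mm wide along its y axis and 28 mm tall (underside 93 mm, top 121 mm above the table), on a 12 mm stem, rigid with the tray. Grip it across its width from above and turn.
- pin (a point): Foot of the locating pin, at the centre of the top face of the steel base plate, z up. The plate is 120 x 120 x 10 mm, fixed on the table beside the carousel, its top face 10 mm above the table. The pin is 14 mm in diameter with a tapered tip and stands 25 mm above the plate: the sleeve goes over it with 10 mm to spare all round.
- square_tube: Bystander in the tray: square steel tube, 40 x 40 mm, 50 mm tall, open at both ends. Origin: centre of its underside.
- collar: Bystander in the tray: short round steel collar, 46 mm outside diameter, 34 mm bore, but only 18 mm tall. Origin: centre of its underside.
- nut: Bystander in the tray: large hex nut, 46 mm across flats, 31 mm bore, 28 mm tall. Origin: centre of its underside.
Not all that is in view belongs to the job. Leave any turquoise or yellow look-alike of the sleeve alone. Leave any purple look-alike of the part that bears pin alone.

How it is judged:
By the outcome, as a careful person would: the job done as asked, in the order asked, and still so for the second after the job is handed in, with the robot touching nothing.
It also fails if it takes over 54 s, if anything falls off the work surface, if the arm or the gripper's body presses on something with over 40 N, if the wrist force passes 120 N, or if a joint passes its speed limit or range.

## Robot

A 6-joint arm with a two-finger parallel gripper is mounted at the origin on the work surface. World frame = base frame: x ahead of the robot, y to its left, z up, the work surface at z = 0. Lengths are in mm, angles in degrees, forces in N, time in s.
With the tool pointing down it reaches from about 350 to 850 mm from the base axis. Payload 8.1 kg.
Tool frame: the origin (TCP) lies midway between the tips of the shut fingers; the grasp point (between the pads) lies 19 mm behind it; x points along the fingers, y is the direction in which the jaws open and shut, and the axes are right-handed (so a half turn about x gives the same grasp; the last joint's range is limited). The gripper opens to 85 mm and grips with 20 to 120 N. Pads are 22 mm wide; open, the fingers measure 114 mm over their backs; the gripper's body (76 mm by 85 mm) begins 54 mm behind the grasp point. The pads swing forward as they close: fully open they stand 13 mm farther back than shut.
Start: joints at [69.649, 7.471, 85.268, -0, 87.261, -4.893], TCP at [159.901, 578.305, 208.092] pointing down, gripper open.
Joint ranges: [-169.43, 169.43], [-51.17, 129.36], [1.28, 143.12], [-76.62, 256.62], [0, 156.53], [-152.29, 152.29]. Speed limits (degrees/s): [136.94, 136.94, 159.86, 180, 180, 180].

## Interface

Orientations are given as [roll, pitch, yaw] about the fixed x, y, z axes, in that order (R = Rz(yaw) Ry(pitch) Rx(roll)).
In Python, from bench import r, snapshot, workorder gives the robot as it stands.
- The arm moves only by the tool send_rows, never from a script. Its arguments are lists of equal length, an entry for each row: "offset": the shift along the tool's x, y, z in cm, a list of three; "dr": the turn, a rotation vector about the tool's x, y, z in degrees, a list of three; "grip": the opening in per cent of the stroke, from 0 (shut) to 100 (fully open). In form: {"offset": [[dx, dy, dz], ...], "dr": [[rx, ry, rz], ...], "grip": [grip, ...]}. A call has 1 to 5 rows; each row shifts and turns the commanded pose from where the row before left it, along the tool's axes as they then stand; what a row does not reach is not made up. A row lasts 1/8 s, in which the tool goes at most 62.5 mm and 10.7 degrees, less where a joint would pass 70% of its speed; a pose out of reach is approached as far as the arm can. A call with a gripper value outside its range is refused whole. The fingers move at their own pace and stop on an object; "force" is the grip in N (left out, the last holds). Time passes only in rows, so rows that do not move let the fingers close. It gives the time, the measured TCP pose, the force and the opening at its end, in the units of the state.
- r.sense(): the state, without advancing time (a new reading comes with each control period).
- snapshot(name): name is "scene" or "top" or "wrist"; returns a dict with "pixels" (480x640x3 uint8, red, green, blue), "fx", "fy", "cx", "cy" (pixels), "distortion" ([k1, k2, p1, p2, k3] as OpenCV has them; the pictures are not rectified), "world_to_cam" (4x4, takes a point from world to camera coordinates). Camera axes: x right, y up, looking along -z (the intrinsics and any distortion apply to the point x, -y, -z); pixel columns grow to the right and rows downward; lengths in mm; the calibration is good to about 2 mm. A picture is of the moment at which its call begins. There is no depth.
- workorder.hand_in(): hands the job in, once; it reports no verdict.
The state is a dict: "time": time; "joint_pos": joint angles; "qd": joint speeds; "joint_efforts": joint torques, N m; "tool_pos": TCP position; "tcp_rot": TCP orientation; "ft_force": force on the tool from outside, world axes, zero at the start; "wrist_torque": the same for the moment, N m; "finger_gap": finger opening in mm.
Only numpy, scipy, OpenCV 4.12 (cv2) and the standard library are available. Lean on these libraries where they do the work, as an engineer would, in place of code of your own. Each camera call takes 0.05 s, during which the arm holds its last target.

## Working session

There is one attempt and no reset: what is moved stays moved. The work goes in short steps, Python scripts to look and compute and a tool call to move; the robot and the scene stay as the last step left them, time stands still between calls to the robot, and variables do not carry over. Pictures are saved under pics/ and viewed, and the job is handed in when it is done.

Besides the shell and the picture viewer there is one more tool, called after ">>>" by a JSON object that holds its "name" and its "arguments". send_rows: Moves the arm, as the interface text tells. Its arguments: {"type":"object","properties":{"offset":{"type":"array","items":{"type":"array","items":{"type":"number"}}},"dr":{"type":"array","items":{"type":"array","items":{"type":"number"}}},"grip":{"type":"array","items":{"type":"number"}},"force":{"type":"number"}},"required":["offset","dr","grip"]}

```bash
mkdir -p pics; ls
python3 - <<'E'
from bench import r,snapshot
import cv2,numpy as np,pickle
for n in("scene","top"):
    s=snapshot(n); cv2.imwrite(f"pics/{n}0.png",s["pixels"][:,:,::-1]); pickle.dump(s,open(f"{n}0.pkl","wb"))
    print(n,s["fx"],s["cx"],s["cy"],s["distortion"],np.round(s["world_to_cam"],3).tolist())
print(r.sense())
E
```

```text
pics
scene 498.8716662235503 308.7443060112952 235.89475914320911 [-0.11784443  0.          0.          0.          0.        ] [[-0.747, 0.665, 0.023, 380.524], [-0.377, -0.452, 0.809, 175.835], [0.548, 0.595, 0.588, -1322.448], [0.0, 0.0, 0.0, 1.0]]
top 449.93866493338186 322.2914130967129 231.3847416982637 [-0.02161501  0.          0.          0.          0.        ] [[-0.017, -0.999, -0.031, 92.881], [0.987, -0.021, 0.16, -614.416], [-0.161, -0.028, 0.987, -872.576], [0.0, 0.0, 0.0, 1.0]]
{'time': 0.1, 'joint_pos': array([ 6.96494810e+01,  7.51042547e+00,  8.53230989e+01,  1.66383478e-03,
        8.72609599e+01, -4.89305849e+00]), 'qd': array([ 0.0179561 , -0.08081763, -0.12457031,  0.01608247, -0.07372027,
       -0.01304297]), 'joint_efforts': array([ 9.04792450e-04, -5.70953429e+01, -5.01940227e+01, -2.19662056e-04,
        8.18806904e-03, -4.14736951e-05]), 'tool_pos': array([159.69756057, 577.81081656, 207.15249509]), 'tcp_rot': array([ -95.90067962,   89.90550108, -111.35822101]), 'ft_force': array([ 0.11428751, -0.08922211, -0.63733512]), 'wrist_torque': array([-0.02945436, -0.02820934,  0.01775024]), 'finger_gap': 85.3216352134707}
```

View pics/scene0.png

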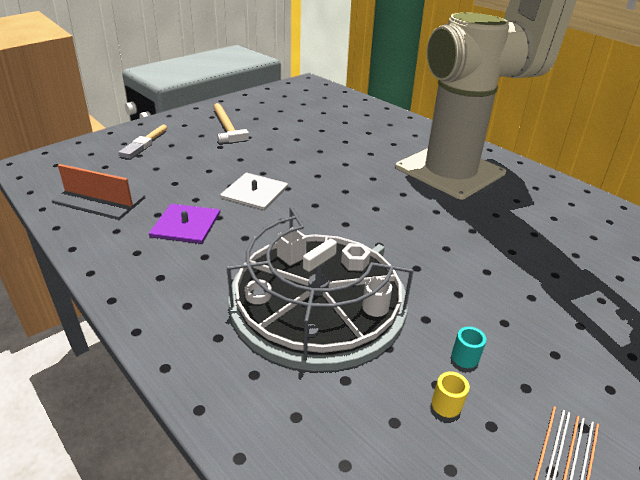

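View pics/top0.png

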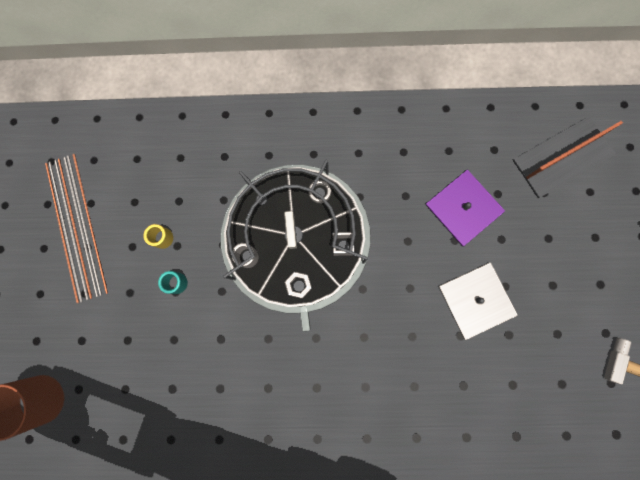

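```bash
cat > h.py <<'E'
import cv2,numpy as np,pickle
def ray(s,uv):
    K=np.array([[s["fx"],0,s["cx"]],[0,s["fy"],s["cy"]],[0,0,1]])
    p=cv2.undistortPoints(np.array(uv,float).reshape(-1,1,2),K,np.array(s["distortion"])).reshape(-1,2)
    d=np.c_[p[:,0],-p[:,1],-np.ones(len(p))]
    M=np.array(s["world_to_cam"]);R=M[:3,:3];t=M[:3,3]
    return -R.T@t, d@R
def onz(s,uv,z):
    c,d=ray(s,uv); return (c+d*((z-c[2])/d[:,2])[:,None])
def proj(s,P):
    M=np.array(s["world_to_cam"]);q=np.atleast_2d(P)@M[:3,:3].T+M[:3,3]
    K=np.array([[s["fx"],0,s["cx"]],[0,s["fy"],s["cy"]],[0,0,1]])
    q=q*np.array([1,-1,-1])
    return cv2.projectPoints(q,np.zeros(3),np.zeros(3),K,np.array(s["distortion"]))[0].reshape(-1,2)
E
python3 - <<'E'
from h import *
s=pickle.load(open("top0.pkl","rb"))
im=s["pixels"]
cr=im[150:340,200:390]; cv2.imwrite("pics/c1.png",cv2.resize(cr,None,fx=3.1,fy=3.1,interpolation=cv2.INTER_CUBIC)[:,:,::-1])
cr=im[250:350,425:535]; cv2.imwrite("pics/c2.png",cv2.resize(cr,None,fx=5,fy=5,interpolation=cv2.INTER_CUBIC)[:,:,::-1])
s=pickle.load(open("scene0.pkl","rb"))
cr=s["pixels"][200:370,210:430]; cv2.imwrite("pics/c3.png",cv2.resize(cr,None,fx=3.5,fy=3.5,interpolation=cv2.INTER_CUBIC)[:,:,::-1])
E
```

```text
(no output)
```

View pics/c1.png

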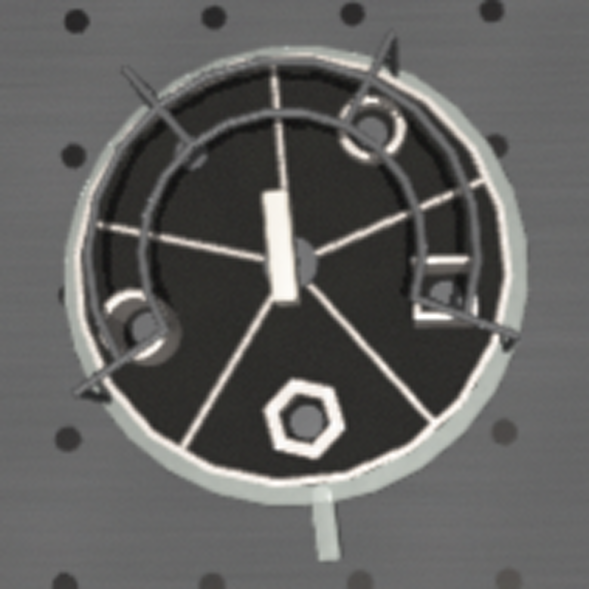

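View pics/c2.png

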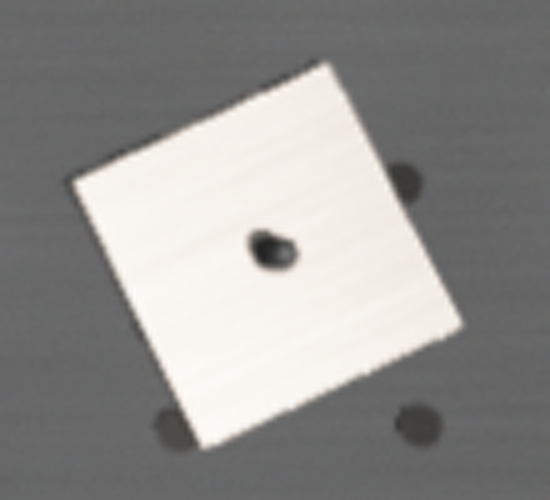

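View pics/c3.png

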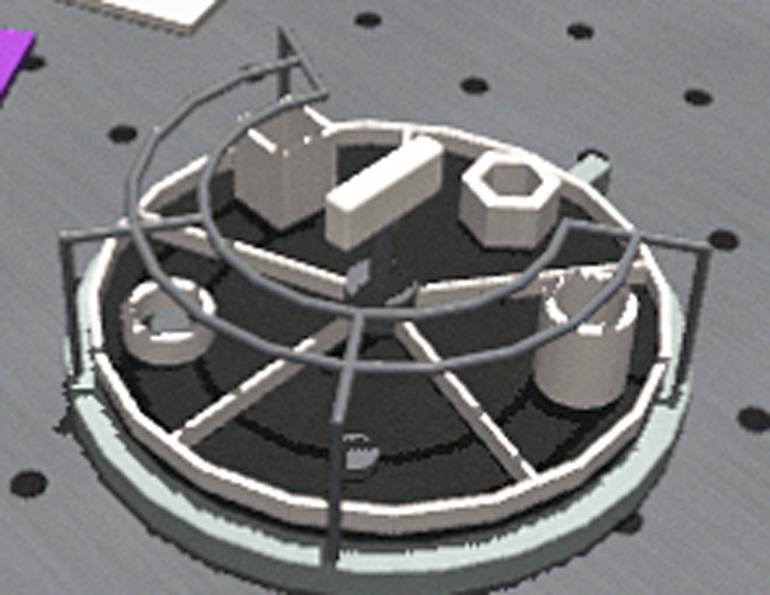

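The top view shows the sleeve at about (245,253), on the left by the guard end. The nut is at the front near the pointer (305,320), the bar is at (290,229), and the white plate with its pin is at (479,300). The purple decoy is at (465,206).

Run:
```python
from h import *
s=pickle.load(open("top0.pkl","rb"))
T=lambda u,v:(u/3.1+200-.34,v/3.1+150-.34)
im=s["pixels"].astype(int)
# base disc: brighter than table & tray; contour over all disc
print("pointer tip corners z20",onz(s,[T(319,559),T(340,559),T(316,488),T(336,488)],20).round(1).tolist())
print("bar top corners z121",onz(s,[T(262,192),T(288,190),T(298,300),T(273,302)],121).round(1).tolist())
# rim points
rim=[T(275,62),T(68,270),T(80,330),T(183,447),T(300,485),T(433,421),T(523,270),T(485,180)]
g=im.min(2); g=g.astype(np.uint8)
# disc outer edge: bright greenish vs table
m=((g>120)).astype(np.uint8); m[:, :215]=0;m[:,375:]=0;m[:160]=0;m[340:]=0
cs,_=cv2.findContours(m,cv2.RETR_EXTERNAL,cv2.CHAIN_APPROX_NONE)
c=max(cs,key=cv2.contourArea)[:,0].astype(float); print(len(c))
h=cv2.convexHull(c.astype(np.float32))[:,0]
P=onz(s,c,20)[:,:2]
# robust circle fit w/ known R=160
from scipy.optimize import least_squares
f=lambda q:np.hypot(P[:,0]-q[0],P[:,1]-q[1])-160
o=least_squares(f,P.mean(0),loss="soft_l1",f_scale=1.5);print("axis",o.x,np.median(abs(f(o.x))))
print("free R",least_squares(lambda q:np.hypot(P[:,0]-q[0],P[:,1]-q[1])-q[2],[*P.mean(0),160],loss="soft_l1",f_scale=1.5).x)
print("sleeve top z80",onz(s,[T(133,315),T(146,325)],80).round(1).tolist(), "bottom z30",onz(s,[T(146,327)],30).round(1).tolist())
C=lambda u,v:(u/5+425-.4,v/5+250-.4)
p=onz(s,[C(72,181),C(330,62),C(463,325),C(205,450)],10);print("plate",p.round(1).tolist(),p.mean(0))
print("pin top z35",onz(s,[C(259,243)],35), "pin foot", onz(s,[C(283,253)],10))
```

```text
pointer tip corners z20 [[416.8, 126.0, 20.0], [416.6, 112.0, 20.0], [463.3, 127.5, 20.0], [463.1, 114.1, 20.0]]
bar top corners z121 [[644.6, 151.5, 121.0], [645.5, 135.4, 121.0], [577.0, 129.7, 121.0], [576.0, 145.0, 121.0]]
916
axis [616.71880885 143.43797687] 15.237548819260738
free R [584.77971171 101.69200119 115.42581859]
sleeve top z80 [[574.8, 239.3, 80.0], [568.2, 230.9, 80.0]] bottom z30 [[572.5, 240.8, 30.0]]
plate [[502.2, -159.8, 10.0], [549.9, -270.8, 10.0], [440.0, -317.4, 10.0], [391.5, -208.1, 10.0]] [ 470.90438983 -239.02579942   10.        ]
pin top z35 [[ 474.93648035 -228.17153833   35.        ]] pin foot [[ 470.83162433 -245.46333954   10.        ]]
```

Run:
```python
from h import *
from scipy.spatial.transform import Rotation as Ro
s=pickle.load(open("scene0.pkl","rb"))
C=lambda u,v:(u/3.5+210-.36,v/3.5+200-.36)
p=onz(s,[C(327,200),C(352,213),C(443,149),C(424,137)],121);print("bar",p.round(1).tolist(),p.mean(0))
print("sleeve top", onz(s,[C(591,301)],80))
c=[(176,216)]
print("pin top scene z35",onz(s,[(255,181)],35),"plate",onz(s,[(220,190),(250,174),(288,185),(265,207)],10).round(1).tolist())
R=Ro.from_euler("xyz",[ -95.90067962,   89.90550108, -111.35822101],degrees=True).as_matrix();print(R.round(3))
print("tool z/y heading",np.degrees(np.arctan2(R[1,2],R[0,2])),np.degrees(np.arctan2(R[1,1],R[0,1])))
```

```text
bar [[649.5, 139.1, 121.0], [647.0, 153.8, 121.0], [580.2, 145.3, 121.0], [580.5, 132.3, 121.0]] [614.33615502 142.6212406  121.        ]
sleeve top [[570.14307759 238.54150551  80.        ]]
pin top scene z35 [[ 474.41938398 -232.55565258   35.        ]] plate [[539.5, -287.2, 10.0], [437.5, -305.0, 10.0], [398.7, -201.2, 10.0], [502.6, -158.2, 10.0]]
[[-0.001  0.267  0.964]
 [-0.002  0.964 -0.267]
 [-1.    -0.002 -0.   ]]
tool z/y heading -15.457549359025476 74.54246657903613
```

>>> {"name": "send_rows", "arguments": {"offset": [[0,-2.15,3.95],[0,-2.15,3.95],[0,-2.15,3.95],[0,-2.15,3.95],[0,-2.15,3.95]], "dr": [[0,0,0],[0,0,0],[0,0,0],[0,0,0],[0,0,0]], "grip": [100,100,100,100,100]}}

```text
time: 0.72
tool_pos: [322.3, 420.7, 207.6]
tcp_rot: [-116.8, 90.0, -132.3]
ft_force: [0.1, 0.4, 0.2]
finger_gap: 85.5
```

>>> {"name": "send_rows", "arguments": {"offset": [[0,-2.15,3.95],[0,-2.15,3.95],[0,-2.15,3.95],[0,-2.15,3.95],[0,-2.15,3.95]], "dr": [[0,0,0],[0,0,0],[0,0,0],[0,0,0],[0,0,0]], "grip": [100,100,100,100,100]}}

```text
time: 1.35
tool_pos: [484.0, 264.5, 207.7]
tcp_rot: [-146.4, 90.0, -161.9]
ft_force: [-0.0, -0.3, -0.8]
finger_gap: 85.5
```

>>> {"name": "send_rows", "arguments": {"offset": [[0,-2.15,3.95],[0,-2.15,3.95],[0,-2.15,3.95],[0,-2.15,3.95]], "dr": [[0,0,0],[0,0,0],[0,0,0],[0,0,0]], "grip": [100,100,100,100]}}

```text
time: 1.85
tool_pos: [613.3, 139.6, 207.5]
tcp_rot: [-162.1, 89.9, -177.5]
ft_force: [0.3, 1.3, 0.6]
finger_gap: 85.8
```

>>> {"name": "send_rows", "arguments": {"offset": [[0,0,0],[0,0,0],[0,0,0],[0,0,0],[0,0,0]], "dr": [[10.6,0,0],[10.6,0,0],[10.6,0,0],[10.6,0,0],[10.6,0,0]], "grip": [100,100,100,100,100]}}

```text
time: 2.48
tool_pos: [612.3, 140.7, 207.4]
tcp_rot: [-103.9, 89.9, -172.8]
ft_force: [-0.7, -0.1, 0.6]
finger_gap: 85.3
```

>>> {"name": "send_rows", "arguments": {"offset": [[0,0,0],[0,0,0],[0,0,0],[0,0,0],[0,0,0]], "dr": [[10.6,0,0],[10.6,0,0],[10.6,0,0],[10.6,0,0],[10.6,0,0]], "grip": [100,100,100,100,100]}}

```text
time: 3.1
tool_pos: [612.3, 140.8, 207.4]
tcp_rot: [-50.2, 89.9, -172.0]
ft_force: [1.3, 0.3, 0.7]
finger_gap: 85.4
```

>>> {"name": "send_rows", "arguments": {"offset": [[0,0,0],[0,0,0],[0,0,0],[0,0,0],[0,0,0]], "dr": [[10.6,0,0],[10.6,0,0],[10.6,0,0],[10.6,0,0],[10.6,0,0]], "grip": [100,100,100,100,100]}}

```text
time: 3.72
tool_pos: [612.3, 140.8, 207.4]
tcp_rot: [3.6, 89.9, -171.2]
ft_force: [-0.1, -0.4, -0.2]
finger_gap: 85.2
```

>>> {"name": "send_rows", "arguments": {"offset": [[0,0,0],[0,0,0],[0,0,0]], "dr": [[0.5,0,0],[0,0,0],[0,0,0]], "grip": [100,100,100]}}

```text
time: 4.1
tool_pos: [612.6, 140.8, 207.9]
tcp_rot: [7.0, 90.0, -167.9]
ft_force: [-0.8, 0.5, -0.3]
finger_gap: 85.3
```

```bash
cat >> h.py <<'E'
from scipy.spatial.transform import Rotation as Ro
def st(r,p=True):
    s=r.sense(); R=Ro.from_euler("xyz",s["tcp_rot"],degrees=True).as_matrix()
    if p: print("t",round(s["time"],2),"tcp",s["tool_pos"].round(1),"x",R[:,0].round(3),"yhead",np.degrees(np.arctan2(R[1,1],R[0,1])).round(2),"F",s["ft_force"].round(1),"T",s["wrist_torque"].round(2),"gap",round(s["finger_gap"],1),"q6",s["joint_pos"][5].round(1))
    return s,R
def off(r,target,z=None):
    s,R=st(r,False); return (R.T@(np.array(target)-s["tool_pos"])/10).round(2)
E
python3 - <<'E'
from h import *
from bench import r,snapshot
st(r); s=snapshot("wrist"); cv2.imwrite("pics/w1.png",s["pixels"][:,:,::-1]); pickle.dump(s,open("w1.pkl","wb"))
E
```

```text
t 4.1 tcp [612.6 140.8 207.9] x [-0. -0. -1.] yhead -84.82 F [-0.8  0.5 -0.3] T [-0.05 -0.02  0.05] gap 85.3 q6 93.1
```

View pics/w1.png

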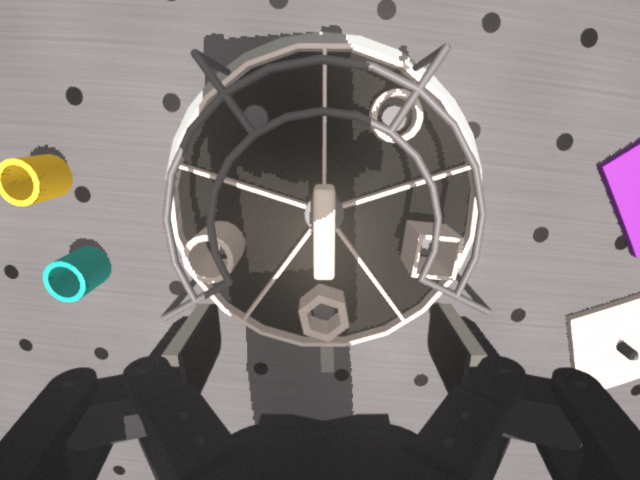

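The wrist view shows the bar at columns 313–335 and rows 185–280, centred between the fingers, with the sleeve at (210,252).

Run:
```python
from h import *
s=pickle.load(open("w1.pkl","rb"))
cv2.imwrite("pics/w1c.png",cv2.resize(s["pixels"][170:300,270:390],None,fx=4.5,fy=4.5,interpolation=cv2.INTER_CUBIC)[:,:,::-1])
print(onz(s,[(314,185),(335,185),(335,279),(314,279)],121).round(1).tolist(), onz(s,[(320,371),(333,371)],20).round(1).tolist())
print("sleeve", onz(s,[(209,257)],80))
```

```text
[[650.1, 149.6, 121.0], [651.5, 134.9, 121.0], [580.1, 127.7, 121.0], [578.6, 143.6, 121.0]] [[418.1, 126.1, 20.0], [419.5, 110.9, 20.0]]
sleeve [[572.82821134 236.40210127  80.        ]]
```

View pics/w1c.png

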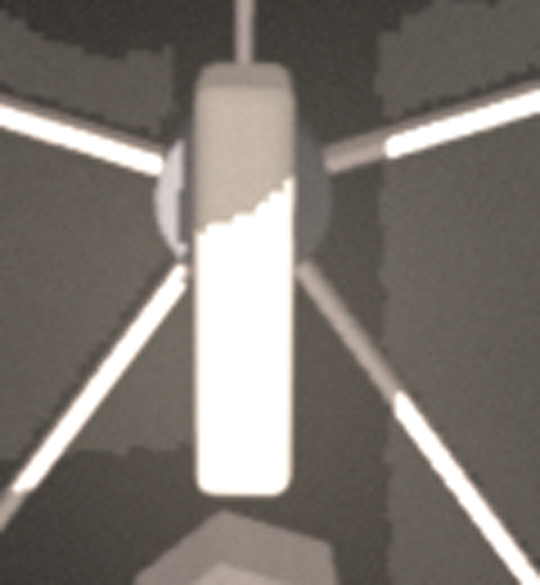

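>>> {"name": "send_rows", "arguments": {"offset": [[2.4,0,0],[2.4,0,0],[2.4,0,0],[2.4,0,0],[2.4,0,0]], "dr": [[0,0,0],[0,0,0],[0,0,0],[0,0,0],[0,0,0]], "grip": [100,100,100,100,100]}}

```text
time: 4.78
tool_pos: [612.7, 140.8, 87.4]
tcp_rot: [-173.2, 90.0, 11.9]
ft_force: [0.2, 0.8, -0.5]
finger_gap: 85.7
```

>>> {"name": "send_rows", "arguments": {"offset": [[0,0,0],[0,0,0],[0,0,0],[0,0,0],[0,0,0]], "dr": [[0,0,0],[0,0,0],[0,0,0],[0,0,0],[0,0,0]], "grip": [40,30,20,10,10], "force": 40}}

```text
time: 5.4
tool_pos: [613.5, 141.0, 89.6]
tcp_rot: [-172.5, 89.9, 12.6]
ft_force: [-0.7, 0.3, 6.9]
finger_gap: 14.7
```

>>> {"name": "send_rows", "arguments": {"offset": [[0,0,0],[0,0,0],[0,0,0],[0,0,0],[0,0,0]], "dr": [[0,0,0],[0,0,0],[0,0,0],[0,0,0],[0,0,0]], "grip": [10,10,10,10,10]}}

```text
time: 6.02
tool_pos: [613.5, 141.0, 89.6]
tcp_rot: [-173.2, 89.9, 11.8]
ft_force: [-1.5, 1.6, 6.8]
finger_gap: 14.8
```

Run:
```python
from h import *
from bench import r,snapshot
st(r)
```

```text
t 6.03 tcp [613.5 141.   89.6] x [ 0.002  0.    -1.   ] yhead -84.95 F [-1.5  1.6  6.8] T [0.09 0.22 0.03] gap 14.8 q6 93.2
```

>>> {"name": "send_rows", "arguments": {"offset": [[0,0,0],[0,0,0],[0,0,0],[0,0,0],[0,0,0]], "dr": [[-4,0,0],[-7.5,0,0],[-7.5,0,0],[-7.5,0,0],[-7.5,0,0]], "grip": [10,10,10,10,10]}}

```text
time: 6.65
tool_pos: [613.2, 141.7, 89.6]
tcp_rot: [-176.9, 89.9, 42.4]
ft_force: [-2.7, 2.2, 6.3]
finger_gap: 14.2
```

>>> {"name": "send_rows", "arguments": {"offset": [[0,0,0],[0,0,0],[0,0,0],[0,0,0],[0,0,0]], "dr": [[-7.5,0,0],[-7.5,0,0],[-7.5,0,0],[-7.5,0,0],[-5,0,0]], "grip": [10,10,10,10,10]}}

```text
time: 7.28
tool_pos: [612.6, 142.1, 89.6]
tcp_rot: [-176.1, 89.9, 78.1]
ft_force: [-4.9, 5.0, 8.5]
finger_gap: 14.5
```

>>> {"name": "send_rows", "arguments": {"offset": [[0,0,0],[0,0,0],[0,0,0],[0,0,0]], "dr": [[-3,0,0],[-1,0,0],[0,0,0],[0,0,0]], "grip": [10,10,10,10]}}

```text
time: 7.78
tool_pos: [612.5, 142.2, 89.6]
tcp_rot: [-175.7, 89.9, 82.4]
ft_force: [-6.8, 4.6, 9.3]
finger_gap: 14.5
```

Run:
```python
from h import *
from bench import r,snapshot
st(r)
for n in ("top","wrist"):
  s=snapshot(n); cv2.imwrite(f"pics/{n}2.png",s["pixels"][:,:,::-1]); pickle.dump(s,open(f"{n}2.pkl","wb"))
```

```text
t 7.78 tcp [612.5 142.2  89.6] x [ 0.     0.002 -1.   ] yhead -11.92 F [-6.8  4.6  9.3] T [ 0.64  1.06 -0.03] gap 14.5 q6 20.2
```

View pics/top2.png

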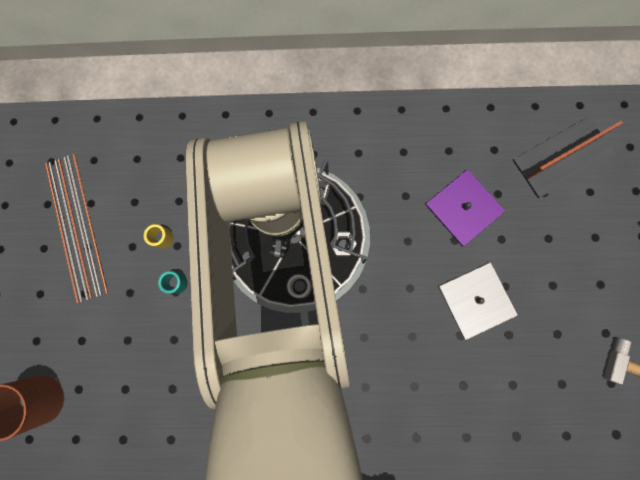

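View pics/wrist2.png

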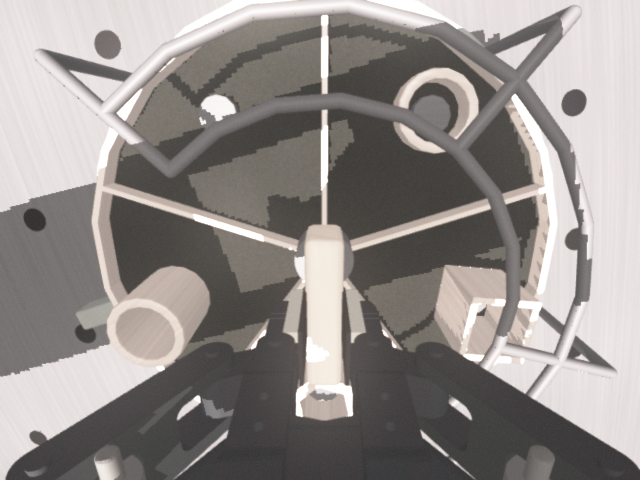

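After the turn, the sleeve is at (300,286) in the top view and (146,333) in the wrist view, next to the pointer. I'll measure how well they line up.

Run:
```python
from h import *
s=pickle.load(open("top2.pkl","rb"))
cv2.imwrite("pics/t2c.png",cv2.resize(s["pixels"][250:340,260:350],None,fx=6,fy=6,interpolation=cv2.INTER_CUBIC)[:,:,::-1])
w=pickle.load(open("wrist2.pkl","rb"))
print("top z80",onz(s,[(300,286)],80),"wrist z80",onz(w,[(146,333)],80), "pointer wrist",onz(w,[(78,308),(91,333)],20).round(1))
ax=np.array([612.7,140.6]);
for p in (onz(s,[(300,286)],80)[0],onz(w,[(146,333)],80)[0]):
    d=p[:2]-ax; print(np.hypot(*d),np.degrees(np.arctan2(d[1],d[0]))%360)
```

```text
top z80 [[504.27279287 125.66397272  80.        ]] wrist z80 [[507.64469568 127.61902076  80.        ]] pointer wrist [[421.5 128.4  20. ]
 [422.8 106.2  20. ]]
109.45110395070363 187.84322727792988
105.85425257545495 187.04395118363044
```

View pics/t2c.png

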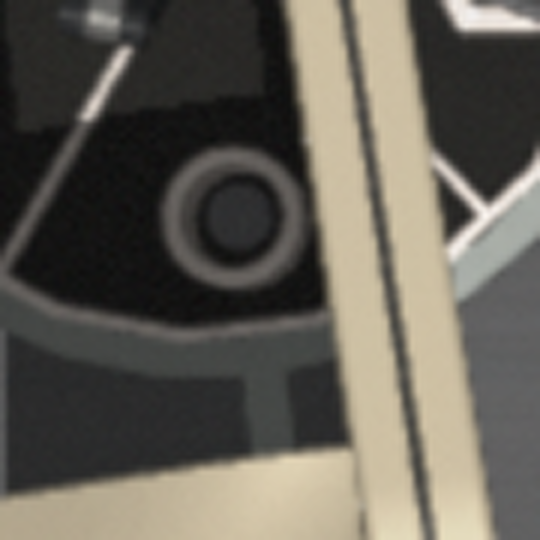

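>>> {"name": "send_rows", "arguments": {"offset": [[0,0,0],[0,0,0],[0,0,0],[0,0,0],[0,0,0]], "dr": [[0,0,0],[0,0,0],[0,0,0],[0,0,0],[0,0,0]], "grip": [30,60,100,100,100]}}

```text
time: 8.5
tool_pos: [612.7, 140.7, 88.0]
tcp_rot: [-35.7, 90.0, -137.7]
ft_force: [-0.0, 0.3, 0.3]
finger_gap: 85.5
```

>>> {"name": "send_rows", "arguments": {"offset": [[-2,0,0],[-2.5,0,0],[-2.5,0,0],[-2.5,0,0],[-2.5,0,0]], "dr": [[0,0,0],[0,0,0],[0,0,0],[0,0,0],[0,0,0]], "grip": [100,100,100,100,100]}}

```text
time: 9.12
tool_pos: [613.0, 140.9, 210.9]
tcp_rot: [109.3, 89.9, 7.3]
ft_force: [-0.0, 1.3, -0.1]
finger_gap: 85.5
```

Run:
```python
from h import *
from bench import r,snapshot
st(r); print(off(r,[507,127.5,207]))
```

```text
t 9.12 tcp [613.  140.9 210.9] x [ 0.002  0.    -1.   ] yhead -11.95 F [-0.   1.3 -0.1] T [-0.03  0.02  0.01] gap 85.5 q6 20.2
[  0.37 -10.1    3.5 ]
```

>>> {"name": "send_rows", "arguments": {"offset": [[0,-3.4,1.2],[0,-3.4,1.2],[0,-3.3,1.1],[0,0,0],[0,0,0]], "dr": [[0,0,0],[0,0,0],[0,0,0],[-9,0,0],[-9,0,0]], "grip": [100,100,100,100,100]}}

```text
time: 9.75
tool_pos: [506.7, 127.6, 210.2]
tcp_rot: [91.9, 89.9, 8.3]
ft_force: [-0.5, -0.7, -0.5]
finger_gap: 85.3
```

>>> {"name": "send_rows", "arguments": {"offset": [[0,0,0],[0,0,0]], "dr": [[0,0,0],[0,0,0]], "grip": [100,100]}}

```text
time: 10.0
tool_pos: [506.9, 127.5, 209.0]
tcp_rot: [91.2, 89.9, 7.1]
ft_force: [-0.2, -0.3, -0.0]
finger_gap: 85.7
```

Run:
```python
from h import *
from bench import r,snapshot
st(r)
for n in ("top","scene","wrist"):
  s=snapshot(n); cv2.imwrite(f"pics/{n}3.png",s["pixels"][:,:,::-1]); pickle.dump(s,open(f"{n}3.pkl","wb"))
```

```text
t 10.0 tcp [506.9 127.5 209. ] x [ 0.001  0.    -1.   ] yhead 5.84 F [-0.2 -0.3 -0. ] T [-0.02  0.03 -0.03] gap 85.7 q6 2.7
```

View pics/wrist3.png

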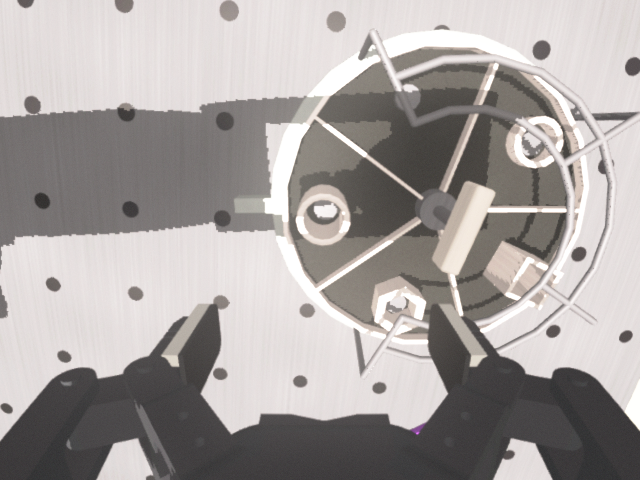

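View pics/scene3.png

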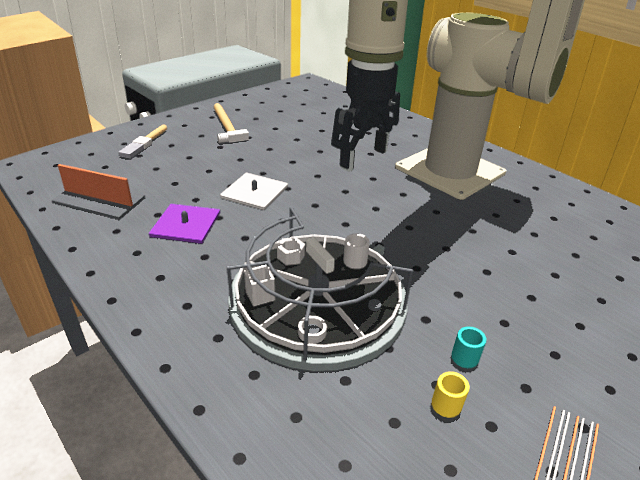

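Run:
```python
from h import *
w=pickle.load(open("wrist3.pkl","rb"))
cv2.imwrite("pics/w3c.png",cv2.resize(w["pixels"][170:260,220:370],None,fx=5,fy=5,interpolation=cv2.INTER_CUBIC)[:,:,::-1])
print(onz(w,[(323,218)],80),onz(w,[(235,196),(235,211)],20).round(1))
s=pickle.load(open("scene3.pkl","rb"));
cv2.imwrite("pics/s3c.png",cv2.resize(s["pixels"][225:285,330:400],None,fx=8,fy=8,interpolation=cv2.INTER_CUBIC)[:,:,::-1])
print(onz(s,[(357,240)],80))
```

```text
[[506.88277643 128.98538169  80.        ]] [[418.6 127.7  20. ]
 [419.2 112.4  20. ]]
[[505.68794544 127.23926195  80.        ]]
```

View pics/w3c.png

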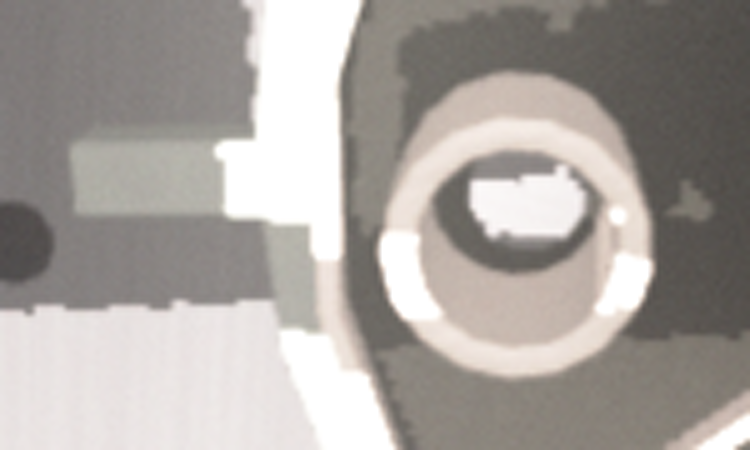

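View pics/s3c.png

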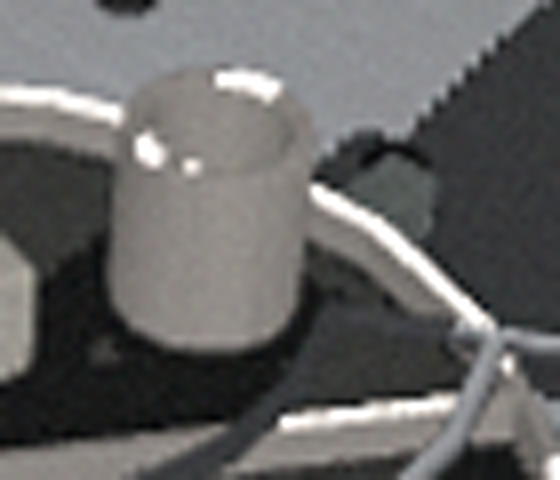

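>>> {"name": "send_rows", "arguments": {"offset": [[3.5,0,0],[3.5,0,0],[3.5,0,0],[3,0,0],[2.7,0,0]], "dr": [[0,0,0],[0,0,0],[0,0,0],[0,0,0],[0,0,0]], "grip": [100,100,100,100,100]}}

```text
time: 10.78
tool_pos: [506.2, 127.4, 44.8]
tcp_rot: [-88.8, 89.9, -172.8]
ft_force: [0.2, -0.4, -0.7]
finger_gap: 85.5
```

>>> {"name": "send_rows", "arguments": {"offset": [[0,0,0],[0,0,0],[0,0,0],[0,0,0],[0,0,0]], "dr": [[0,0,0],[0,0,0],[0,0,0],[0,0,0],[0,0,0]], "grip": [75,65,55,45,40], "force": 40}}

```text
time: 11.4
tool_pos: [507.4, 127.6, 48.2]
tcp_rot: [92.3, 89.9, 8.3]
ft_force: [-5.7, -0.9, 9.7]
finger_gap: 43.9
```

>>> {"name": "send_rows", "arguments": {"offset": [[0,0,0],[0,0,0],[0,0,0]], "dr": [[0,0,0],[0,0,0],[0,0,0]], "grip": [40,40,40]}}

```text
time: 11.78
tool_pos: [507.4, 127.7, 48.2]
tcp_rot: [93.5, 89.9, 9.6]
ft_force: [-5.2, -1.2, 10.0]
finger_gap: 43.8
```

Run:
```python
from h import *
from bench import r,snapshot
st(r)
s=snapshot("wrist"); cv2.imwrite("pics/w4.png",s["pixels"][:,:,::-1])
```

```text
t 11.78 tcp [507.4 127.7  48.2] x [ 0.002  0.    -1.   ] yhead 6.04 F [-5.2 -1.2 10. ] T [-0.05  1.01 -0.  ] gap 43.8 q6 2.5
```

View pics/w4.png

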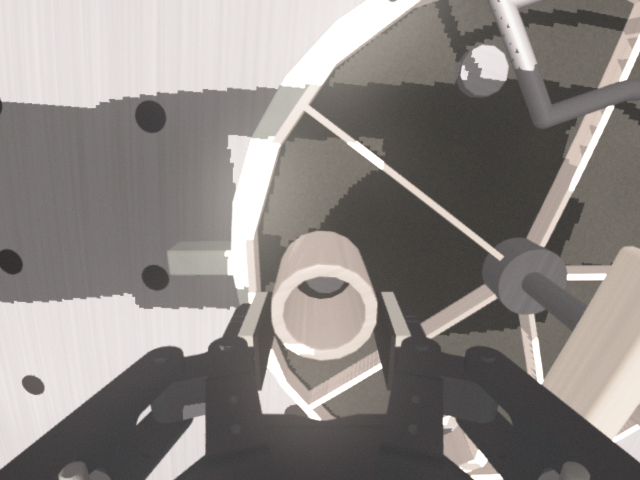

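The wrist view shows the sleeve, with its top ring at (325,313), held centrally between the pads. I'll lift it.

>>> {"name": "send_rows", "arguments": {"offset": [[-0.5,0,0],[-1.5,0,0],[-2.5,0,0],[-3,0,0],[-3,0,0]], "dr": [[0,0,0],[0,0,0],[0,0,0],[0,0,0],[0,0,0]], "grip": [40,40,40,40,40], "force": 60}}

```text
time: 12.45
tool_pos: [506.8, 127.5, 153.1]
tcp_rot: [92.7, 89.9, 8.7]
ft_force: [0.0, -0.3, -1.8]
finger_gap: 42.5
```

>>> {"name": "send_rows", "arguments": {"offset": [[-2,0,0],[-1,0,0],[0,0,0]], "dr": [[0,0,0],[0,0,0],[0,0,0]], "grip": [40,40,40]}}

```text
time: 12.82
tool_pos: [507.1, 127.6, 182.0]
tcp_rot: [93.3, 89.9, 9.4]
ft_force: [0.9, -0.2, -3.0]
finger_gap: 42.7
```

Run:
```python
from h import *
from bench import r,snapshot
st(r)
print(off(r,[471.5,-238.5,180]))
for n in ("scene","wrist"):
  s=snapshot(n); cv2.imwrite(f"pics/{n}5.png",s["pixels"][:,:,::-1]); pickle.dump(s,open(f"{n}5.pkl","wb"))
```

```text
t 12.82 tcp [507.1 127.6 182. ] x [ 0.002  0.    -1.   ] yhead 6.04 F [ 0.9 -0.2 -3. ] T [ 0.01 -0.06 -0.02] gap 42.7 q6 2.5
[ 0.19 -7.4  36.03]
```

View pics/scene5.png

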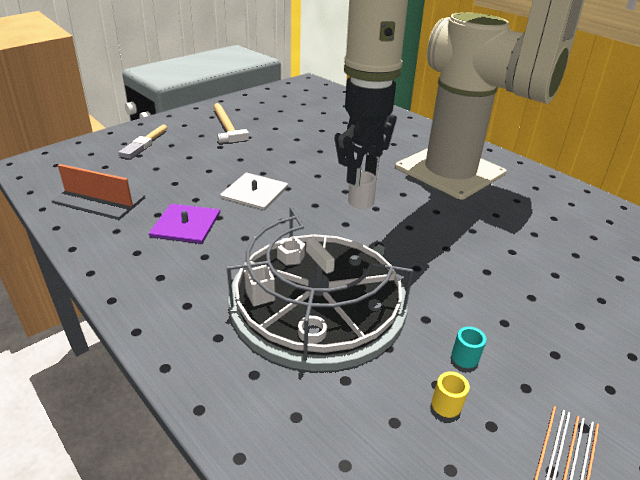

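View pics/wrist5.png

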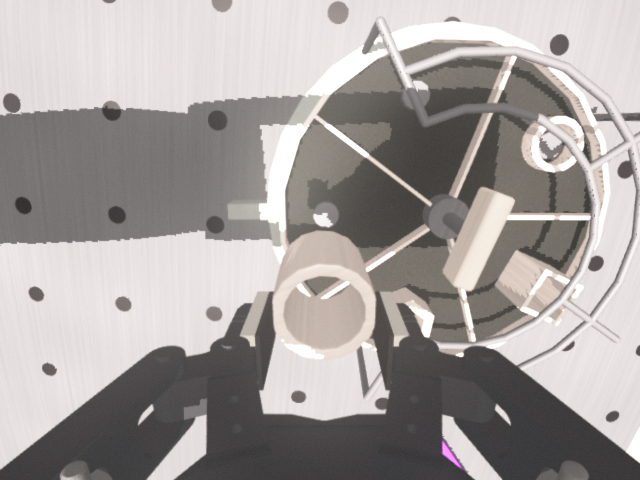

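>>> {"name": "send_rows", "arguments": {"offset": [[0,-0.4,2],[0,-0.8,4],[0,-0.9,4.3],[0,-0.9,4.3],[0,-0.9,4.3]], "dr": [[0,0,0],[0,0,0],[0,0,0],[0,0,0],[0,0,0]], "grip": [40,40,40,40,40]}}

```text
time: 13.55
tool_pos: [486.7, -65.7, 179.7]
tcp_rot: [-110.8, 89.9, 165.2]
ft_force: [1.0, 0.0, -2.5]
finger_gap: 42.5
```

>>> {"name": "send_rows", "arguments": {"offset": [[0,-0.9,4.3],[0,-0.9,4.3],[0,-0.9,4.3],[0,-0.8,4.2],[0,0,0]], "dr": [[0,0,0],[0,0,0],[0,0,0],[0,0,0],[0,0,0]], "grip": [40,40,40,40,40]}}

```text
time: 14.18
tool_pos: [469.6, -240.6, 179.6]
tcp_rot: [-108.6, 89.9, 167.2]
ft_force: [-0.8, 0.3, -2.8]
finger_gap: 42.5
```

>>> {"name": "send_rows", "arguments": {"offset": [[0,0,0],[0,0,0]], "dr": [[0,0,0],[0,0,0]], "grip": [40,40]}}

```text
time: 14.42
tool_pos: [470.8, -237.1, 180.5]
tcp_rot: [-141.5, 89.9, 134.6]
ft_force: [0.5, 0.9, -3.4]
finger_gap: 42.6
```

Run:
```python
from h import *
from bench import r,snapshot
st(r)
print(off(r,[471,-238.7,100]))
for n in ("top","scene","wrist"):
  s=snapshot(n); cv2.imwrite(f"pics/{n}6.png",s["pixels"][:,:,::-1]); pickle.dump(s,open(f"{n}6.pkl","wb"))
```

```text
t 14.43 tcp [ 470.8 -237.1  180.5] x [-0.001  0.001 -1.   ] yhead 6.11 F [ 0.5  0.9 -3.4] T [ 0.01 -0.05 -0.01] gap 42.6 q6 -38.4
[8.05 0.01 0.16]
```

View pics/wrist6.png

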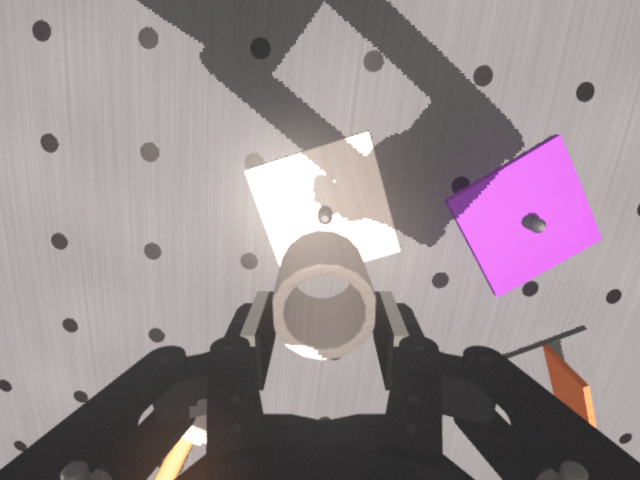

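View pics/top6.png

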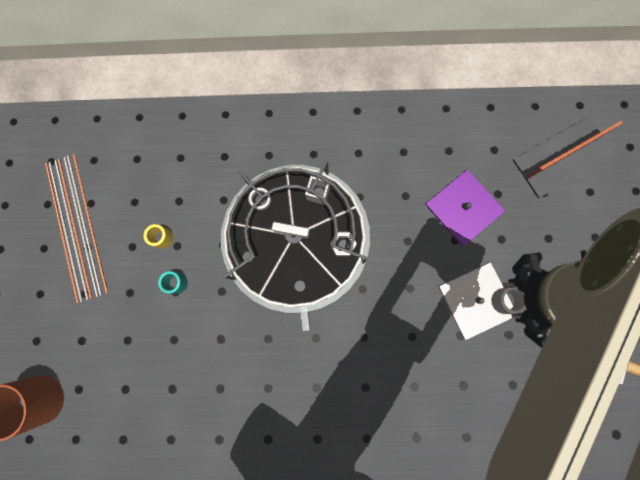

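The wrist view shows the pin at about (325,215), in column with the held sleeve at (324,312).

Run:
```python
from h import *
w=pickle.load(open("wrist6.pkl","rb"))
cv2.imwrite("pics/w6c.png",cv2.resize(w["pixels"][180:270,270:400],None,fx=6,fy=6,interpolation=cv2.INTER_CUBIC)[:,:,::-1])
print(onz(w,[(325,219)],35),onz(w,[(325,211)],10),onz(w,[(245,171),(370,131)],10).round(1).tolist())
```

```text
[[ 473.40013223 -240.7896926    35.        ]] [[ 473.27746685 -239.15115935   10.        ]] [[395.2, -209.3, 10.0], [505.6, -161.4, 10.0]]
```

View pics/w6c.png

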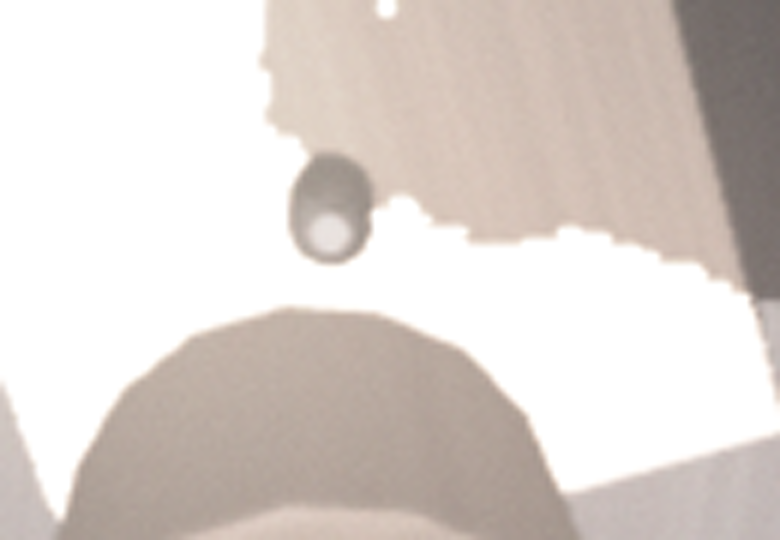

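>>> {"name": "send_rows", "arguments": {"offset": [[2,0.1,0.2],[3,0,0],[3,0,0],[2,0,0],[1,0,0]], "dr": [[0,0,0],[0,0,0],[0,0,0],[0,0,0],[0,0,0]], "grip": [40,40,40,40,40]}}

```text
time: 15.2
tool_pos: [470.7, -239.2, 68.3]
tcp_rot: [-127.6, 89.8, 148.4]
ft_force: [-0.4, -0.2, -2.9]
finger_gap: 42.6
```

>>> {"name": "send_rows", "arguments": {"offset": [[0,0,0],[0,0,0]], "dr": [[0,0,0],[0,0,0]], "grip": [40,40]}}

```text
time: 15.45
tool_pos: [472.8, -240.6, 72.0]
tcp_rot: [50.3, 89.9, -33.7]
ft_force: [0.9, -0.0, -2.1]
finger_gap: 42.9
```

Run:
```python
from h import *
from bench import r,snapshot
st(r)
s=snapshot("scene"); pickle.dump(s,open("scene7.pkl","wb"))
cv2.imwrite("pics/s7c.png",cv2.resize(s["pixels"][110:220,200:320],None,fx=5,fy=5,interpolation=cv2.INTER_CUBIC)[:,:,::-1])
s=snapshot("wrist"); cv2.imwrite("pics/w7.png",s["pixels"][:,:,::-1])
```

```text
t 15.45 tcp [ 472.8 -240.6   72. ] x [ 0.001 -0.001 -1.   ] yhead 6.05 F [ 0.9 -0.  -2.1] T [ 0.   -0.    0.06] gap 42.9 q6 -38.6
```

View pics/s7c.png

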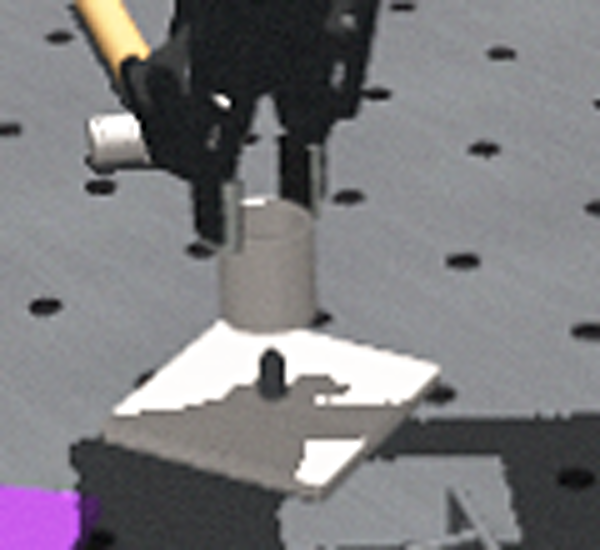

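View pics/w7.png

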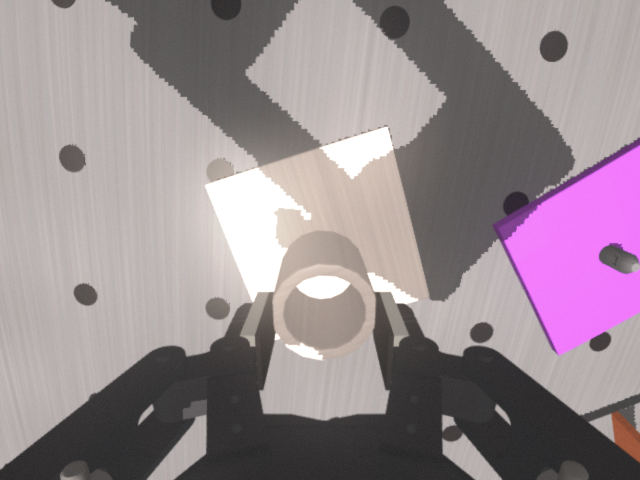

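The sleeve sits directly above the pin: crop columns 267 and 272 are about 1 px apart in the full image. I'll lower it slowly.

>>> {"name": "send_rows", "arguments": {"offset": [[0.8,0,-0.1],[1,0,0],[1,0,0],[0.6,0,0],[0.4,0,0]], "dr": [[0,0,0],[0,0,0],[0,0,0],[0,0,0],[0,0,0]], "grip": [40,40,40,40,40]}}

```text
time: 16.18
tool_pos: [471.7, -239.0, 32.4]
tcp_rot: [-128.7, 90.0, 147.4]
ft_force: [-0.3, -0.1, -2.2]
finger_gap: 42.2
```

>>> {"name": "send_rows", "arguments": {"offset": [[0,0,0],[0,0,0]], "dr": [[0,0,0],[0,0,0]], "grip": [40,40]}}

```text
time: 16.42
tool_pos: [472.2, -239.4, 33.4]
tcp_rot: [49.3, 90.0, -34.7]
ft_force: [0.8, 0.5, -3.3]
finger_gap: 42.5
```

Run:
```python
from h import *
from bench import r,snapshot
st(r)
```

```text
t 16.43 tcp [ 472.2 -239.4   33.4] x [ 0. -0. -1.] yhead 6.04 F [ 0.8  0.5 -3.3] T [-0.03 -0.    0.01] gap 42.5 q6 -38.5
```

>>> {"name": "send_rows", "arguments": {"offset": [[0.15,0,0],[0.1,0,0],[0.1,0,0],[0,0,0]], "dr": [[0,0,0],[0,0,0],[0,0,0],[0,0,0]], "grip": [40,40,40,40]}}

```text
time: 16.92
tool_pos: [471.9, -239.1, 29.5]
tcp_rot: [-121.6, 90.0, 154.4]
ft_force: [-0.2, -0.4, -3.0]
finger_gap: 42.9
```

>>> {"name": "send_rows", "arguments": {"offset": [[0.1,0,0],[0,0,0],[0,0,0]], "dr": [[0,0,0],[0,0,0],[0,0,0]], "grip": [40,40,40]}}

```text
time: 17.3
tool_pos: [472.1, -239.3, 28.7]
tcp_rot: [58.0, 90.0, -25.9]
ft_force: [-0.9, -0.8, -0.3]
finger_gap: 42.6
```

>>> {"name": "send_rows", "arguments": {"offset": [[0.1,0,0],[0,0,0],[0,0,0]], "dr": [[0,0,0],[0,0,0],[0,0,0]], "grip": [40,40,40]}}

```text
time: 17.68
tool_pos: [472.2, -239.6, 28.6]
tcp_rot: [17.8, 90.0, -66.1]
ft_force: [-4.5, 0.9, 8.2]
finger_gap: 42.9
```

The force now reads +8 N, so the sleeve has reached the plate at the expected height. I'll check with a picture before releasing.

Run:
```python
from h import *
from bench import r,snapshot
s=snapshot("scene")
cv2.imwrite("pics/s8c.png",cv2.resize(s["pixels"][110:220,200:320],None,fx=5,fy=5,interpolation=cv2.INTER_CUBIC)[:,:,::-1])
```

```text
(no output)
```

View pics/s8c.png

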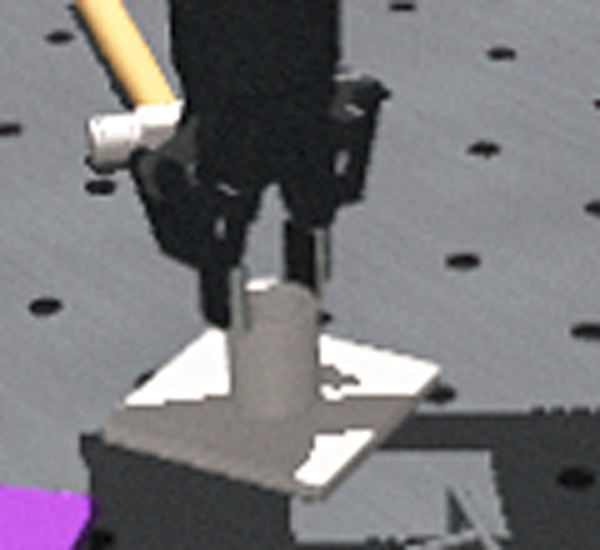

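The sleeve stands on the plate, centred, with its foot at crop (275,405). I'll release it and back off.

>>> {"name": "send_rows", "arguments": {"offset": [[0,0,0],[0,0,0],[0,0,0],[0,0,0],[0,0,0]], "dr": [[0,0,0],[0,0,0],[0,0,0],[0,0,0],[0,0,0]], "grip": [55,65,80,100,100]}}

```text
time: 18.35
tool_pos: [472.0, -239.1, 27.5]
tcp_rot: [139.3, 90.0, 55.3]
ft_force: [-0.3, -0.4, 0.2]
finger_gap: 85.2
```

>>> {"name": "send_rows", "arguments": {"offset": [[0,0,0],[-1,0,0],[-2.5,0,0],[-3.5,0,0],[-4,0,0]], "dr": [[0,0,0],[0,0,0],[0,0,0],[0,0,0],[0,0,0]], "grip": [100,100,100,100,100]}}

```text
time: 18.98
tool_pos: [471.7, -239.0, 138.9]
tcp_rot: [-127.2, 90.0, 148.9]
ft_force: [0.2, -0.5, 0.3]
finger_gap: 85.4
```

>>> {"name": "send_rows", "arguments": {"offset": [[-4,0,0],[-2,0,0],[0,0,0],[0,0,0]], "dr": [[0,0,0],[0,0,0],[0,0,0],[0,0,0]], "grip": [100,100,100,100]}}

```text
time: 19.48
tool_pos: [471.2, -238.7, 195.7]
tcp_rot: [-128.6, 89.8, 147.5]
ft_force: [0.2, -0.5, 0.3]
finger_gap: 85.5
```

Run:
```python
from h import *
from bench import r,snapshot
st(r)
for n in ("top","scene","wrist"):
  s=snapshot(n); cv2.imwrite(f"pics/{n}9.png",s["pixels"][:,:,::-1]); pickle.dump(s,open(f"{n}9.pkl","wb"))
```

```text
t 19.48 tcp [ 471.2 -238.7  195.7] x [-0.002  0.001 -1.   ] yhead 6.04 F [ 0.2 -0.5  0.3] T [ 0.03  0.03 -0.  ] gap 85.5 q6 -38.5
```

View pics/wrist9.png

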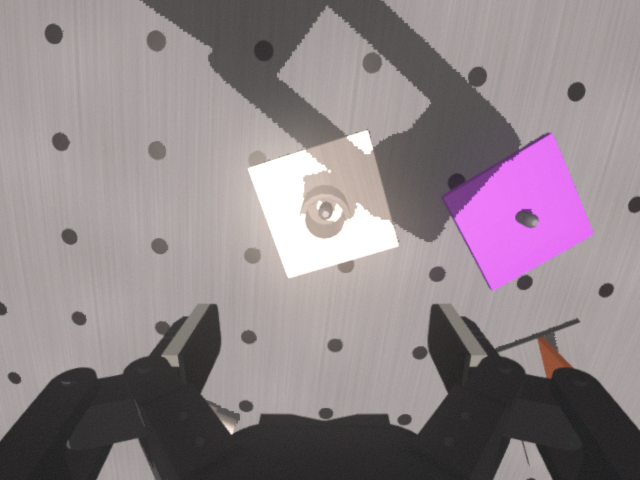

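View pics/scene9.png

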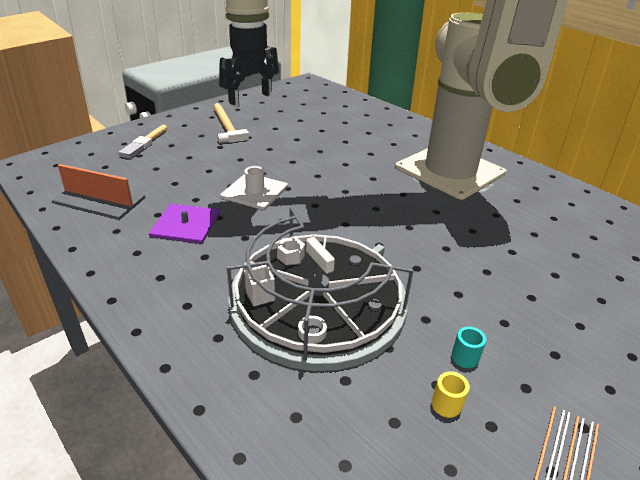

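View pics/top9.png

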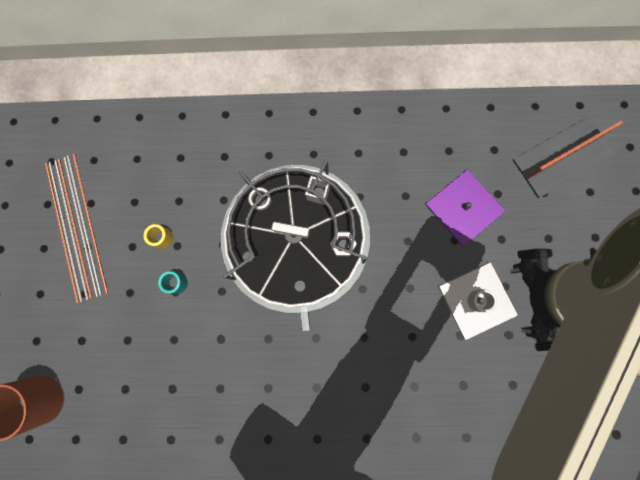

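All three views agree. The sleeve stands upright over the pin on the white plate: wrist (325,211), scene (255,180), top (481,299). The nut, square tube and collar are still standing in the tray, and the robot is clear, so I'm handing in.

```bash
python3 -c "
from bench import workorder; print(workorder.hand_in())"
```

```text
the job is handed in; nothing more can be done
None
```

The job is done and handed in at about 19.6 s of the 54 s allowed. The sleeve is off the carousel and standing upright over the pin on the steel base plate.

- **Turn:** I gripped the bar and turned the tray 73° counterclockwise. The camera views put the sleeve 1 to 3 mm off the pointer line, well inside the 25 mm allowed and clear of the guard.
- **Placing:** I lifted the sleeve out only after that check and lowered it onto the plate until contact. The force reading rose to about +8 N, and the height matched the expected seat to within 0.5 mm. I then released it and backed off to about 196 mm height.
- **Last checks:** The wrist, top and scene views all show the sleeve upright on the white plate, and the wrist and top views also show the pin inside its bore. The nut, square tube and collar are still in the tray, and I left the look-alikes alone. The wrist force readings after each move stayed around 13 N or less, and the gripper is touching nothing.
- **Disagreements:** The cameras differed by 2 to 4 mm on the carousel axis and pin position, so I used averages. The finger gap read 1 to 3 mm under the true widths while gripping. Neither affected the result.

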